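# Tip the plate out of the steriliser nest and tray it by hand

## Task

One of the two mirror-image L-shaped metal plates lies flush in the recess of the UV station, under the lamp bar, with no room for fingers: press down its wide end (the one with the toe) so that the recess floor rocks and the narrow end tips up and stays up, then lift the plate out by that raised end. Lay it flat, same face up, on the grey outline of its own shape in the tray for that hand, with its toe on the toe of the outline; set it down rather than drop it. Leave the mirror twin on the open rest beside the recess, and leave the tube rack, carton and bottle alone.

Things in the scene. Friction and masses are not known exactly. Their poses are not given: they have to be found in the camera images.
- station: White UV station fixed to the bench, 170 mm long (x) by 230 mm wide (y). Origin under its centre at bench level; x points from the wide (toe) end of the plates to their narrow end. One half (y -5 to +115 mm) is a block 50 mm high with a T-shaped recess under a lamp bar; the other half (y -115 to -5 mm) is a plain open rest 38 mm high.
- lamp (a point): Middle of the lamp bar's lower edge on the side facing the wide end: station x = 52, y = 55 mm, 203 mm above the bench. The bar runs 132 mm along y, is 60 mm deep from here towards +x and 35 mm high, on two 12 mm posts at station x = 103 mm. It bars a vertical gripper from the plate's raised end; a tool leaning 25 to 45 degrees, hand towards -x, has room.
- nest (a point): Centre of the recess in the station (station x = 0, y = +55 mm), 44 mm above the bench: the centre of the plate that lies there. The recess is symmetric so either plate fits, with 2.5 to 3 mm of gap around it, its top flush with the block's top (50 mm above the bench). Station axes.
- rest (a point): Centre of the open rest (station x = 0, y = -60 mm), 44 mm above the bench: the centre of the twin plate that stays there.
- pivot (a point): Point on the tilt axis of the recess floor, 15 mm from the nest centre towards the wide end, 44 mm above the bench. The axis runs along the station's y, at half the thickness of the plate.
- rocker (a joint): Tilt of the recess floor, rad: 0 flat, growing to the stop at 0.42 as the wide (-x) end is pressed down and the narrow end rises with the plate. Held by friction: about 4 N pressed 33 mm from the axis moves it, and it stays where left. At the stop the plate's narrow end is about 35 mm higher than when flat and its sides there stand free above the block.
- plate_l_centre (a point): Left-hand plate, dark anodised aluminium, 0.11 to 0.22 kg: a bar 140 mm long (x), 46 mm wide (y), 12 mm thick, with a toe 30 mm long (x) standing out 24 mm to +y at the bar's -x end (the wide end). Point at the centre of the bar, half-way through the thickness; z up. Three small light dots on its upper face. 
- plate_r_centre (a point): Right-hand plate, the mirror image: its toe stands out to -y at the -x end. Otherwise as plate_l_centre.
- plate_l_toe (a point): Centre of the left plate's toe region, 55 mm towards -x and 34 mm towards +y from plate_l_centre.
- plate_r_toe (a point): Centre of the right plate's toe region, 55 mm towards -x and 34 mm towards -y from plate_r_centre.
- tray_l_outline (a point): Fixed white tray for the left plate, 190 mm (x) by 134 mm (y), rim 14 mm high, walls 4 mm, floor about 4 mm above the bench, with a flat grey outline of the left plate (toe to +y at the -x end) on its floor. Point where the centre of a plate laid on the outline comes, in the middle of the tray, 10 mm above the bench; same axes as the plate should have.
- tray_r_outline (a point): The same tray for the right plate, outline with its toe to -y at the -x end. Which tray stands where varies.
- tray_l_outline_toe (a point): Where the toe point of the left plate comes in its tray.
- tray_r_outline_toe (a point): Where the toe point of the right plate comes in its tray.
- plate_l: The same left plate; origin at the centre of the bar's underside.
- plate_r: The same right plate; origin at the centre of the bar's underside.
- tube_rack: Bystander: white rack of orange-capped tubes, 75 x 150 mm, 97 mm high; origin under its centre.
- kit_carton: Bystander: carton 90 x 130 mm, 60 mm high; origin under its centre.
- spray_bottle: Bystander: bottle 60 mm across, 160 mm high; origin under its centre.

How it is judged:
By the outcome, as a careful person would: the job done as asked, in the order asked, and still so for the second after the job is handed in, with the robot touching nothing.
It also fails if it takes over 48 s, if anything falls off the work surface, if the arm or the gripper's body presses on something with over 40 N, if the wrist force passes 120 N, or if a joint passes its speed limit or range.

## Robot

A 6-joint arm with a two-finger parallel gripper is mounted at the origin on the work surface. World frame = base frame: x ahead of the robot, y to its left, z up, the work surface at z = 0. Lengths are in mm, angles in rad, forces in N, time in s.
With the tool pointing down it reaches from about 400 to 925 mm from the base axis. Payload 12.5 kg.
Tool frame: the origin (TCP) lies where the fingers leave the gripper's body, on its centre line; the fingertips stand 78 mm ahead of it and the grasp point (between the pads) lies 59 mm ahead of it; z points along the fingers, y is the direction in which the jaws open and shut (so a half turn about z gives the same grasp; the last joint's range is limited). The gripper opens to 95 mm and grips with 3 to 60 N. Pads are 20 mm wide; open, the fingers measure 119 mm over their backs; the gripper's body (75 mm by 180 mm) begins 59 mm behind the grasp point.
Start: joints at [-1.434, 0.491, 1.559, -0, 1.092, -0.106], TCP at [150.285, -606.673, 292.261] pointing down, gripper open.
Joint ranges: [-3.1, 3.1], [-0.84, 2.19], [0.05, 2.79], [-1.13, 4.28], [0.06, 2.93], [-2.69, 2.69]. Speed limits (rad/s): [2.22, 2.22, 2.79, 3.14, 3.14, 3.14].

## Interface

Orientations are given as [roll, pitch, yaw] about the fixed x, y, z axes, in that order (R = Rz(yaw) Ry(pitch) Rx(roll)).
In Python, from cell import env, viewer, ticket, search_frame gives the robot as it stands.
- The arm moves only by the shell command python3 -m inch 'ROWS'. ROWS is a JSON object of lists of equal length, an entry for each row: "hand": the opening, from 0 (shut) to 1 (fully open); "delta_pos": the shift along the tool's x, y, z in cm, a list of three; "turn": the turn about the tool's z in rad. A call has 1 to 20 rows; each row shifts and turns the commanded pose from where the row before left it, along the tool's axes as they then stand; what a row does not reach is not made up. A row lasts 1/10 s, in which the tool goes at most 50 mm and 8.59 degrees, less where a joint would pass 70% of its speed; a pose out of reach is approached as far as the arm can. A call is refused whole if a number of a shift passes 5 or a number of a turn 0.15, either way. A call with a gripper value outside its range is refused whole. The fingers move at their own pace and stop on an object; the grip force is fixed at half the most. Time passes only in rows, so rows that do not move let the fingers close. It gives the time, the measured TCP pose, the force and the opening at its end, in the units of the state.
- env.state(): the state, without advancing time (a new reading comes with each control period).
- viewer.read_camera(name): name is "scene" or "top"; returns (picture, depth): 384x512x3 uint8, blue, green, red; 384x512 float32, mm along the optical axis (not along the pixel's ray), 0 where there is no reading.
- viewer.get_calibration(name): a dict with "fx", "fy", "cx", "cy" (pixels), "T" (4x4, takes a point from camera to world coordinates). Camera axes: x right, y down, z forward; pixel columns grow to the right and rows downward; lengths in mm; the calibration is good to about 2 mm. A picture is of the moment at which its call begins. get_calibration takes no time and is no camera call.
- ticket.job_done(): hands the job in, once; it reports no verdict.
Trained networks look in the newest picture that a camera, given by its name, has taken for a name from the list of things; names that differ only in an ending like _2 or _b are one class to them, and where a whole thing is asked for, a point or a joint stands for the part that bears it (a point fixed in the world has none). Each returns a list of dicts, best first, with "p" (0 to 1); they miss things now and then, are a little off and sometimes report something else, mostly with a low value. They report only what shows in the picture. A call takes as long as a camera call.
- search_frame(camera, label): "centre" ([column, row] in pixels, amid what is visible of it).
The state is a dict: "t": time; "joints": joint angles; "qvel": joint speeds; "tau": joint torques, N m; "eef_pos": TCP position; "tcp_rot": TCP orientation; "ft_force": force on the tool from outside, world axes, zero at the start; "moment": the same for the moment, N m; "opening": opening from 0.0 (shut) to 1.0 (fully open).
Only numpy, scipy, OpenCV 4.12 (cv2) and the standard library are available. Lean on these libraries where they do the work, as an engineer would, in place of code of your own. Each camera call takes 0.05 s, during which the arm holds its last target.

## Working session

There is one attempt and no reset: what is moved stays moved. The work goes in short steps, Python scripts to look and compute and a shell command to move; the robot and the scene stay as the last step left them, time stands still between calls to the robot, and variables do not carry over. Pictures are saved under pics/ and viewed, and the job is handed in when it is done.

```bash
ls; mkdir -p pics
python3 - <<'E'
from cell import env, viewer, ticket, search_frame
import cv2,numpy as np
print(env.state())
for c in ("scene","top"):
    im,d=viewer.read_camera(c); cv2.imwrite(f"pics/{c}0.png",im); np.save(f"pics/{c}0.npy",d)
    k=viewer.get_calibration(c); print(c,k)
    for l in ["station","lamp","nest","rest","plate_l_centre","plate_r_centre","plate_l_toe","plate_r_toe","tray_l_outline","tray_r_outline","tray_l_outline_toe","tray_r_outline_toe"][:0]: pass
E
```

```text
pics
{'t': 0.0, 'joints': array([-1.43360384e+00,  4.91565007e-01,  1.55944258e+00, -2.10026257e-05,
        1.09172262e+00, -1.05595375e-01]), 'qvel': array([-0.00113159, -0.0005467 ,  0.0008309 ,  0.00062448,  0.00058728,
        0.00030345]), 'tau': array([ 2.32234117e-03, -6.12631559e+01, -2.58184379e+01,  6.94011035e-02,
        4.81892203e-02, -6.11601854e-05]), 'eef_pos': array([ 150.25546014, -606.50577938,  291.66068647]), 'tcp_rot': array([-3.14045948e+00, -1.01373535e-04,  2.42797494e-01]), 'ft_force': array([ 0.02966806,  0.77607011, -0.0657016 ]), 'moment': array([ 0.00802778, -0.00150035, -0.00420944]), 'opening': 1.0028385935818893}
scene {'fx': 451.6905517107402, 'fy': 451.6905517107402, 'cx': 254.0411212629552, 'cy': 189.9608347216605, 'T': array([[ 6.69337119e-01,  5.82497895e-01, -4.61176780e-01,
         1.09422224e+03],
       [ 7.42881357e-01, -5.33685806e-01,  4.04112299e-01,
        -5.10042639e+02],
       [-1.07289381e-02, -6.13086994e-01, -7.89942547e-01,
         1.08708435e+03],
       [ 0.00000000e+00,  0.00000000e+00,  0.00000000e+00,
         1.00000000e+00]])}
top {'fx': 442.16250514649306, 'fy': 442.16250514649306, 'cx': 258.08056966347567, 'cy': 193.24889287608647, 'T': array([[ 2.74095526e-02, -9.96727080e-01,  7.60515937e-02,
         4.13683034e+02],
       [-9.99576626e-01, -2.65858776e-02,  1.18220273e-02,
        -3.08771002e+01],
       [-9.76143642e-03, -7.63434319e-02, -9.97033798e-01,
         1.49350496e+03],
       [ 0.00000000e+00,  0.00000000e+00,  0.00000000e+00,
         1.00000000e+00]])}
```

View pics/scene0.png

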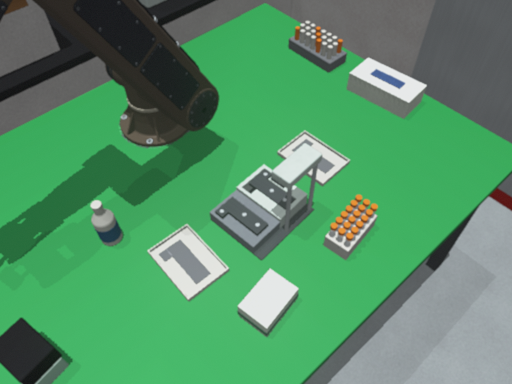

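View pics/top0.png

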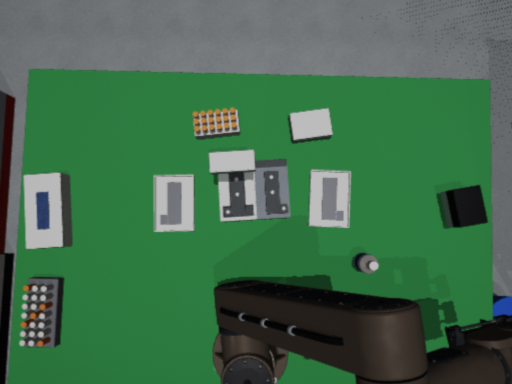

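```bash
cat > h.py <<'E'
from cell import env, viewer, ticket, search_frame
import cv2,numpy as np
def onplane(c,uv,z):
    k=viewer.get_calibration(c);T=k["T"]
    r=T[:3,:3]@np.array([(uv[0]-k["cx"])/k["fx"],(uv[1]-k["cy"])/k["fy"],1.])
    o=T[:3,3]; return o+r*(z-o[2])/r[2]
def proj(c,p):
    k=viewer.get_calibration(c);T=k["T"]
    q=T[:3,:3].T@(np.asarray(p,float)-T[:3,3]); return np.array([k["fx"]*q[0]/q[2]+k["cx"],k["fy"]*q[1]/q[2]+k["cy"]])
E
python3 - <<'E'
from h import *
Z=dict(lamp=203,nest=44,rest=44,plate_l_centre=50,plate_r_centre=50,plate_l_toe=50,plate_r_toe=50,tray_l_outline=4,tray_r_outline=4,tray_l_outline_toe=4,tray_r_outline_toe=4)
for c in ("top","scene"):
    for l in Z:
        r=search_frame(c,l)[:2]
        print(c,l,[(round(x["p"],2),np.round(x["centre"],1).tolist(),onplane(c,x["centre"],Z[l]).round(0).tolist()) for x in r])
print(env.state()["t"])
E
```

```text
top lamp [(0.55, [250.5, 178.5], [555.0, 8.0, 203.0])]
top nest [(0.61, [247.9, 172.2], [593.0, 22.0, 44.0]), (0.35, [272.3, 194.0], [523.0, -60.0, 44.0])]
top rest [(0.57, [251.9, 175.0], [584.0, 8.0, 44.0]), (0.23, [309.8, 125.7], [754.0, -179.0, 44.0])]
top plate_l_centre [(0.73, [235.8, 198.2], [506.0, 59.0, 50.0])]
top plate_r_centre [(0.74, [272.7, 196.6], [514.0, -62.0, 50.0]), (0.67, [236.0, 198.1], [506.0, 58.0, 50.0])]
top plate_l_toe [(0.89, [234.6, 194.6], [517.0, 63.0, 50.0])]
top plate_r_toe [(0.73, [275.3, 192.0], [529.0, -70.0, 50.0]), (0.22, [366.2, 262.8], [308.0, -369.0, 50.0])]
top tray_l_outline [(0.55, [174.9, 203.0], [487.0, 267.0, 4.0]), (0.54, [330.5, 197.8], [518.0, -258.0, 4.0])]
top tray_r_outline [(0.92, [328.7, 199.6], [512.0, -252.0, 4.0]), (0.43, [235.7, 195.5], [518.0, 62.0, 4.0])]
top tray_l_outline_toe [(0.56, [172.5, 202.3], [489.0, 275.0, 4.0])]
top tray_r_outline_toe [(0.91, [331.8, 198.3], [517.0, -262.0, 4.0])]
scene lamp [(0.86, [274.8, 200.3], [636.0, -42.0, 203.0])]
scene nest [(0.94, [278.4, 201.1], [562.0, 48.0, 44.0])]
scene rest [(0.56, [274.9, 203.9], [563.0, 34.0, 44.0])]
scene plate_l_centre [(0.83, [270.3, 190.5], [522.0, 54.0, 50.0]), (0.51, [241.3, 215.7], [532.0, -66.0, 50.0])]
scene plate_r_centre [(0.83, [243.1, 211.1], [524.0, -52.0, 50.0])]
scene plate_l_toe [(0.98, [268.5, 186.1], [507.0, 61.0, 50.0])]
scene plate_r_toe [(0.87, [242.3, 217.1], [538.0, -67.0, 50.0]), (0.46, [274.6, 204.0], [566.0, 30.0, 50.0])]
scene tray_l_outline [(0.68, [273.9, 204.8], [543.0, 50.0, 4.0]), (0.39, [106.7, 226.1], [274.0, -356.0, 4.0])]
scene tray_r_outline [(0.77, [189.1, 261.5], [525.0, -250.0, 4.0])]
scene tray_l_outline_toe [(0.71, [324.2, 155.2], [509.0, 306.0, 4.0]), (0.61, [274.7, 202.2], [538.0, 58.0, 4.0])]
scene tray_r_outline_toe [(0.76, [188.4, 260.3], [521.0, -249.0, 4.0])]
1.2
```

Run:
```python
import cv2
im=cv2.imread("pics/top0.png")
cv2.imwrite("pics/top0z.png",cv2.resize(im[140:250,140:365],None,fx=3.5,fy=3.5,interpolation=cv2.INTER_CUBIC))
im=cv2.imread("pics/scene0.png")
cv2.imwrite("pics/scene0z.png",cv2.resize(im[125:305,140:380],None,fx=3.3,fy=3.3,interpolation=cv2.INTER_CUBIC))
```

```text
(no output)
```

View pics/top0z.png

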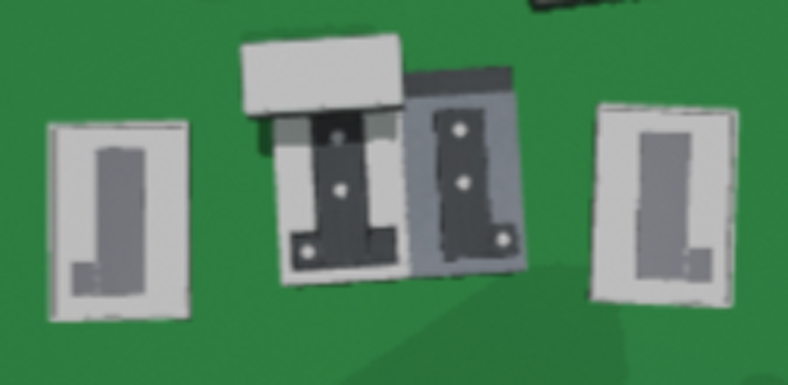

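View pics/scene0z.png

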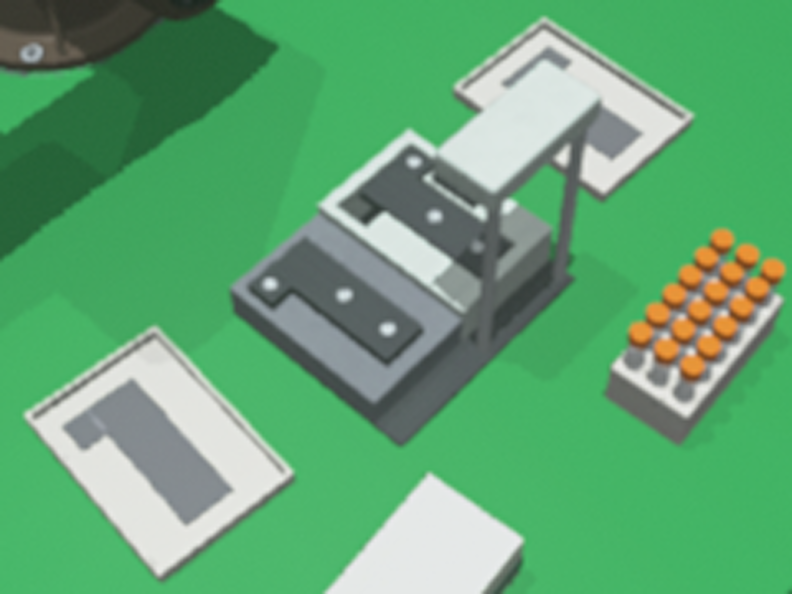

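```bash
cat > fit.py <<'E'
from h import *
from scipy.optimize import least_squares
from scipy.ndimage import map_coordinates
def world(p,pts):
    c,s=np.cos(p[2]),np.sin(p[2]); pts=np.asarray(pts,float)
    return np.c_[p[0]+c*pts[:,0]-s*pts[:,1],p[1]+s*pts[:,0]+c*pts[:,1],pts[:,2]]
def fit(cam,img,segs,p0,W=5,its=6):
    g=cv2.GaussianBlur(img,(0,0),0.8).astype(float)
    p=np.array(p0,float)
    for it in range(its):
        w=W if it<3 else 2.5
        obs=[]
        for a,b in segs:
            a=np.array(a,float);b=np.array(b,float)
            P=a+np.linspace(0.08,.92,15)[:,None]*(b-a)
            uv=np.array([proj(cam,q) for q in world(p,P)])
            d=uv[-1]-uv[0]; n=np.array([-d[1],d[0]])/np.hypot(*d)
            t=np.arange(-w,w+.01,.25)
            for q,m in zip(P,uv):
                xy=m+t[:,None]*n
                pr=np.stack([map_coordinates(g[:,:,k],[xy[:,1],xy[:,0]],order=1) for k in range(3)],1)
                G=np.linalg.norm(np.gradient(pr,axis=0),axis=1)
                i=G.argmax()
                if G[i]<2: continue
                ww=G**3*(abs(t-t[i])<1.5); obs.append((q,n,m+n*(ww@t)/ww.sum()))
        Q=np.array([o[0] for o in obs]);N=np.array([o[1] for o in obs]);M=np.array([o[2] for o in obs])
        f=lambda x:np.sum((np.array([proj(cam,q) for q in world(x,Q)])-M)*N,1)
        r=least_squares(f,p,loss="soft_l1",f_scale=.3,x_scale=[1,1,.01]);p=r.x
    return p,np.median(abs(f(p))),len(obs)
ST=[((-85,115,50),(20,115,50)),((-85,-5,50),(-85,115,50)),((-85,-115,38),(-85,-5,38)),((-85,-115,38),(60,-115,38)),
 ((-35,29,50),(15,29,50)),((-35,81,50),(15,81,50))]
def rect(hx,hy,z): return [((-hx,-hy,z),(hx,-hy,z)),((hx,-hy,z),(hx,hy,z)),((hx,hy,z),(-hx,hy,z)),((-hx,hy,z),(-hx,-hy,z))]
def ell(z,s=1): 
    P=[(70,-23),(70,23),(-40,23),(-40,47),(-70,47),(-70,-23)]
    P=[(x,s*y,z) for x,y in P]; return list(zip(P,P[1:]+P[:1]))
E
cat > m.py <<'E'
from fit import *
for cam in ("top","scene"):
    im=cv2.imread(f"pics/{cam}0.png")
    S=ST if cam=="top" else [ST[1],ST[2],((-85,-115,38),(85,-115,38))]
    print(cam,"station",fit(cam,im,S,[510,0,.03]))
    print(cam,"trayL",fit(cam,im,rect(95,67,14) if cam=="top" else rect(95,67,14)[1:],[493,268,0]))
    print(cam,"trayLgrey",fit(cam,im,ell(4),[493,268,0]))
    print(cam,"rest plate",fit(cam,im,ell(50,-1),[513,-58,.03]))
E
python3 m.py
```

```text
Traceback (most recent call last):
  File "m.py", line 5, in <module>
    print(cam,"station",fit(cam,im,S,[510,0,.03]))
                        ~~~^^^^^^^^^^^^^^^^^^^^^^
  File "fit.py", line 28, in fit
    r=least_squares(f,p,loss="soft_l1",f_scale=.3,x_scale=[1,1,.01]);p=r.x
  File "fit.py", line 27, in <lambda>
    f=lambda x:np.sum((np.array([proj(cam,q) for q in world(x,Q)])-M)*N,1)
                                 ~~~~^^^^^^^
  File "h.py", line 8, in proj
    k=viewer.get_calibration(c);T=k["T"]
ValueError: time passes only in moves, steps and waits
```

```bash
cat > h.py <<'E'
from cell import env, viewer, ticket, search_frame
import cv2,numpy as np,functools
cal=functools.lru_cache(None)(lambda c:viewer.get_calibration(c))
def onplane(c,uv,z):
    k=cal(c);T=k["T"]
    r=T[:3,:3]@np.array([(uv[0]-k["cx"])/k["fx"],(uv[1]-k["cy"])/k["fy"],1.])
    o=T[:3,3]; return o+r*(z-o[2])/r[2]
def proj(c,p):
    k=cal(c);T=k["T"]
    q=T[:3,:3].T@(np.asarray(p,float)-T[:3,3]); return np.array([k["fx"]*q[0]/q[2]+k["cx"],k["fy"]*q[1]/q[2]+k["cy"]])
E
python3 m.py; python3 -c "
from h import *;print(env.state()['t'])"
```

```text
top station (array([5.24626275e+02, 8.59383154e-01, 8.97363300e-02]), np.float64(0.1419602827403114), 90)
top trayL (array([4.87928529e+02, 2.70400594e+02, 6.36493144e-02]), np.float64(0.26126348632955665), 60)
top trayLgrey (array([ 4.85683383e+02,  2.73485355e+02, -6.10046476e-02]), np.float64(0.9686023076304382), 88)
top rest plate (array([ 5.12911143e+02, -6.24861636e+01,  1.48670654e-01]), np.float64(0.7896951548198077), 80)
scene station (array([5.38725427e+02, 3.01098280e+00, 6.56962663e-02]), np.float64(0.2757752417903627), 45)
scene trayL (array([4.91436405e+02, 2.58546175e+02, 4.66670592e-02]), np.float64(0.1477966007964862), 45)
scene trayLgrey (array([ 4.88870830e+02,  2.78995211e+02, -6.79205522e-02]), np.float64(0.5294894020761829), 75)
scene rest plate (array([ 5.38599370e+02, -6.07543315e+01,  1.10264518e-01]), np.float64(0.40183606692890067), 90)
1.2
```

Run:
```python
from fit import *
f=lambda x,y,z: onplane("top",(140+x/3.5,140+y/3.5),z).round(1)
print("station",f(283,284,50),f(525,270,38),f(512,93,38),f(408,276,50))
print("rest plate",f(437,110,50),f(483,110,50),f(443,259,50),f(516,256,50))
print("tray",f(48,124,14),f(188,122,14),f(189,318,14),f(50,320,14))
print("grey",f(96,149,4),f(144,148,4),f(144,295,4),f(71,296,4))
cases=[("station",ST,None),]
im=cv2.imread("pics/top0.png");sc=cv2.imread("pics/scene0.png")
for n,S,p in [("station",ST,[525,0,.085]),("trayL",rect(95,67,14),[488,268,.03]),("trayg",ell(4),[488,268,.03]),("restp",ell(50,-1),[526,-59,.08])]:
    print(n,fit("top",im,S,p,4))
for n,S,p in [("station",[ST[1],ST[2],((-85,-115,38),(85,-115,38))],[525,0,.085]),("trayL",rect(95,67,14)[1:],[488,268,.03]),("restp",ell(50,-1),[526,-59,.08])]:
    print("sc",n,fit("scene",sc,S,p,4))
```

```text
station [429.4 105.1  50. ] [ 448.8 -120.6   38. ] [ 615.9 -104.7   38. ] [440.  -11.1  50. ]
rest plate [596.3 -34.1  50. ] [597.4 -77.2  50. ] [456.7 -43.3  50. ] [ 461.3 -111.2   50. ]
tray [577.4 340.4  14. ] [582.9 205.3  14. ] [394.9 197.1  14. ] [389.4 329.9  14. ]
grey [555.4 295.2   4. ] [557.6 248.6   4. ] [415.6 242.8   4. ] [412.8 313.1   4. ]
station (array([5.24635435e+02, 8.57829712e-01, 8.97892814e-02]), np.float64(0.14132576577315875), 90)
trayL (array([4.87944700e+02, 2.70337841e+02, 6.40559545e-02]), np.float64(0.24467059119877668), 60)
trayg (array([4.88236392e+02, 2.70054553e+02, 3.71959905e-02]), np.float64(0.1599963481883246), 90)
restp (array([ 5.29262714e+02, -5.84219240e+01,  7.79659229e-02]), np.float64(0.3024024256994108), 90)
sc station (array([5.38727122e+02, 3.02687246e+00, 6.57493214e-02]), np.float64(0.28108424587837466), 45)
sc trayL (array([4.91436437e+02, 2.58546175e+02, 4.66674419e-02]), np.float64(0.14782185567930245), 45)
sc restp (array([ 5.38597643e+02, -6.07424928e+01,  1.10449734e-01]), np.float64(0.41510934707860947), 90)
```

Run:
```python
from fit import *
im=cv2.imread("pics/top0.png");sc=cv2.imread("pics/scene0.png")
LB=[((52,-11,203),(52,121,203)),((52,-11,238),(52,121,238))]
L=[(ST+LB,[524.6,.9,.0898],(0,0,255)),(ell(4),[488.2,270,.037],(0,0,255)),(rect(95,67,14),[488.2,270,.037],(255,0,0)),([((a[0],a[1]+55,50),(b[0],b[1]+55,50)) for a,b in ell(50)],[524.6,.9,.0898],(0,255,255)),(ell(50,-1),[529.3,-58.4,.078],(255,0,255))]
for nm,cam,I,(x0,x1,y0,y1),k in [("a","top",im,(145,300,145,235),5),("b","scene",sc,(200,365,120,260),4)]:
    z=cv2.resize(I[y0:y1,x0:x1],None,fx=k,fy=k,interpolation=cv2.INTER_CUBIC)
    for S,p,c in L:
        for s in S:
            w=[(proj(cam,q)-[x0,y0]+.5)*k-.5 for q in world(p,s)]
            cv2.line(z,tuple(int(v) for v in w[0].round()),tuple(int(v) for v in w[1].round()),c,1)
    cv2.imwrite(f"pics/ov_{nm}.png",z)
```

```text
(no output)
```

View pics/ov_a.png

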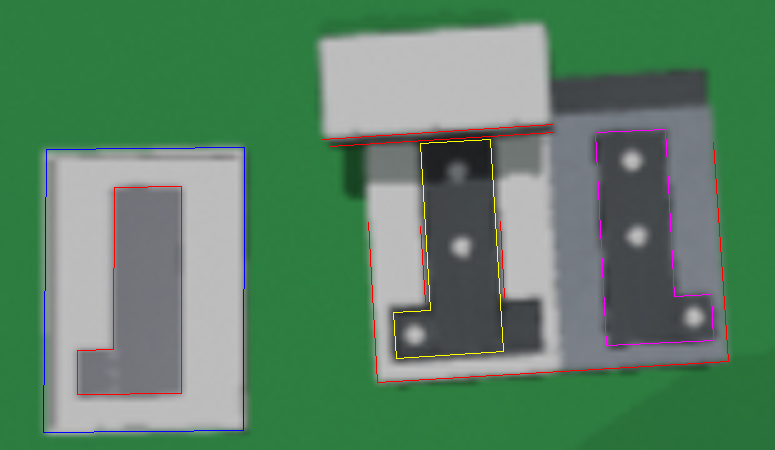

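View pics/ov_b.png

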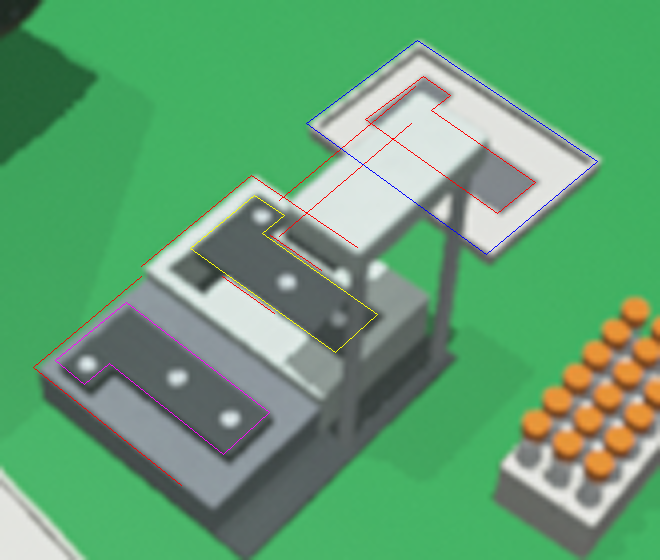

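Run:
```python
from fit import *
im=cv2.imread("pics/top0.png");sc=cv2.imread("pics/scene0.png")
lb=[((x1,y1,238),(x2,y2,238)) for (x1,y1),(x2,y2) in [((112,-11),(112,121)),((52,-11),(112,-11)),((52,121),(112,121))]]
rec=[((-73,5.5,50),(-73,104.5,50)),((-73,104.5,50),(-37,104.5,50)),((-73,5.5,50),(-37,5.5,50)),((-37,29,50),(30,29,50)),((-37,81,50),(30,81,50))]
for n,S in [("outer",ST[:4]),("lamp",lb),("lampedge",lb+[((52,-11,238),(52,121,238))]),("rec",rec),("all",ST[:4]+lb+rec)]:
    for W in (2.5,4): print(n,[np.round(v,3) for v in fit("top",im,S,[524.6,.9,.085],W)])
lbs=[((52,-11,238),(52,121,238)),((112,-11,203),(112,121,203)),((52,-11,203),(112,-11,203))]
lbs2=[((52,-11,238),(52,121,238)),((52,121,238),(112,121,238)),((112,-11,203),(112,121,203))]
out=[ST[2],((-85,-115,38),(85,-115,38)),((-85,-5,50),(-85,115,50))]
for n,S in [("lamp",lbs2),("out",out),("all",lbs2+out)]:
    for W in (2.5,4): print("scene",n,[np.round(v,3) for v in fit("scene",sc,S,[527,-1,.085],W)])
```

```text
outer [array([5.24612e+02, 9.95000e-01, 9.00000e-02]), np.float64(0.119), np.int64(60)]
outer [array([5.24585e+02, 9.93000e-01, 9.00000e-02]), np.float64(0.114), np.int64(60)]
lamp [array([5.23301e+02, 4.81000e-01, 8.90000e-02]), np.float64(0.26), np.int64(45)]
lamp [array([5.23301e+02, 4.81000e-01, 8.90000e-02]), np.float64(0.26), np.int64(45)]
lampedge [array([5.24269e+02, 4.50000e-01, 9.10000e-02]), np.float64(0.305), np.int64(60)]
lampedge [array([5.24269e+02, 4.50000e-01, 9.10000e-02]), np.float64(0.305), np.int64(60)]
rec [array([5.24554e+02, 8.39000e-01, 8.70000e-02]), np.float64(0.099), np.int64(75)]
rec [array([ 5.12109e+02, -3.12000e-01,  8.20000e-02]), np.float64(0.114), np.int64(74)]
all [array([5.243e+02, 8.450e-01, 8.900e-02]), np.float64(0.156), np.int64(180)]
all [array([5.24298e+02, 8.46000e-01, 8.90000e-02]), np.float64(0.157), np.int64(180)]
scene lamp [array([ 5.27196e+02, -5.54700e+00,  1.64000e-01]), np.float64(0.954), np.int64(36)]
scene lamp [array([5.08772e+02, 2.09120e+01, 9.40000e-02]), np.float64(0.279), np.int64(42)]
scene out [array([5.27299e+02, 1.68400e+00, 9.10000e-02]), np.float64(0.054), np.int64(45)]
scene out [array([5.38547e+02, 3.05800e+00, 6.30000e-02]), np.float64(0.301), np.int64(45)]
scene all [array([5.26935e+02, 1.27800e+00, 9.20000e-02]), np.float64(0.2), np.int64(80)]
scene all [array([5.26934e+02, 1.26900e+00, 9.20000e-02]), np.float64(0.191), np.int64(80)]
```

```bash
python3 -m inch '{"hand":[0,0,0,0,0,0,0,0,0,0,0,0],"delta_pos":[[0,0,0],[1,-1,0],[3,-2.5,0],[3.5,-3,0],[3.5,-3,0],[3.5,-3,0],[3.5,-3,0],[3.5,-3,0],[3.5,-3,0],[3.5,-3,0],[2.5,-2.5,0],[1,-1,0]],"turn":[0.077,0.077,0,0,0,0,0,0,0,0,0,0]}'
```

```text
t: 2.4
eef_pos: [444.8, -296.5, 292.3]
tcp_rot: [-3.142, -0.0, 0.091]
ft_force: [-0.4, -0.1, 0.8]
opening: 0.048
```

```bash
python3 -m inch '{"hand":[0,0,0,0,0,0,0,0,0,0,0,0,0,0,0,0],"delta_pos":[[0.4,-2,0],[0.5,-4,0],[0.5,-4,0],[0.5,-4,0],[0.5,-4,0],[0.5,-4,0],[0.5,-4,0],[0.5,-3.6,0],[0.5,-2.8,1],[0.4,-1.4,2.5],[0.4,-0.6,3.5],[0,0,3.5],[0,0,2.5],[0,0,1.5],[0,0,0],[0,0,0]],"turn":[0,0,0,0,0,0,0,0,0,0,0,0,0,0,0,0]}'
python3 - <<'E'
from h import *
for c in ("top","scene"):
    im,d=viewer.read_camera(c); cv2.imwrite(f"pics/{c}1.png",im)
    z=im[140:250,140:365] if c=="top" else im[110:290,150:390]
    cv2.imwrite(f"pics/{c}1z.png",cv2.resize(z,None,fx=3.3,fy=3.3,interpolation=cv2.INTER_CUBIC))
s=env.state();print(s["eef_pos"],s["tcp_rot"],s["joints"],s["ft_force"])
E
```

```text
t: 4.0
eef_pos: [464.9, 48.1, 147.5]
tcp_rot: [3.141, 0.0, 0.088]
ft_force: [0.5, 0.2, 0.2]
opening: 0.004
[465.02568725  48.27872617 148.13167585] [ 3.14129321e+00 -1.53228829e-03  8.85425481e-02] [-3.79335533e-02  4.96014610e-01  2.08157427e+00 -1.94593370e-04
  5.62445966e-01  1.44448499e+00] [0.25876986 0.39616187 0.32222623]
```

View pics/top1z.png

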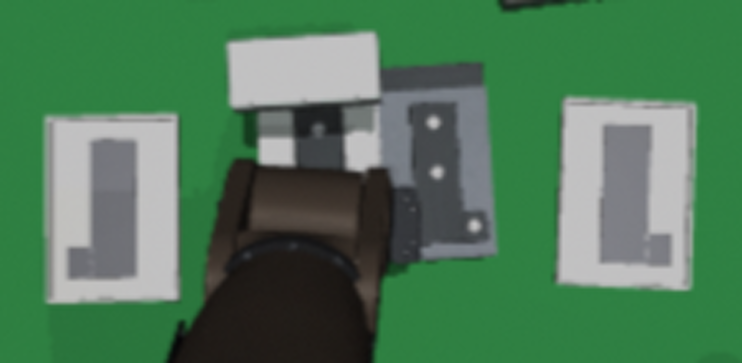

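View pics/scene1z.png

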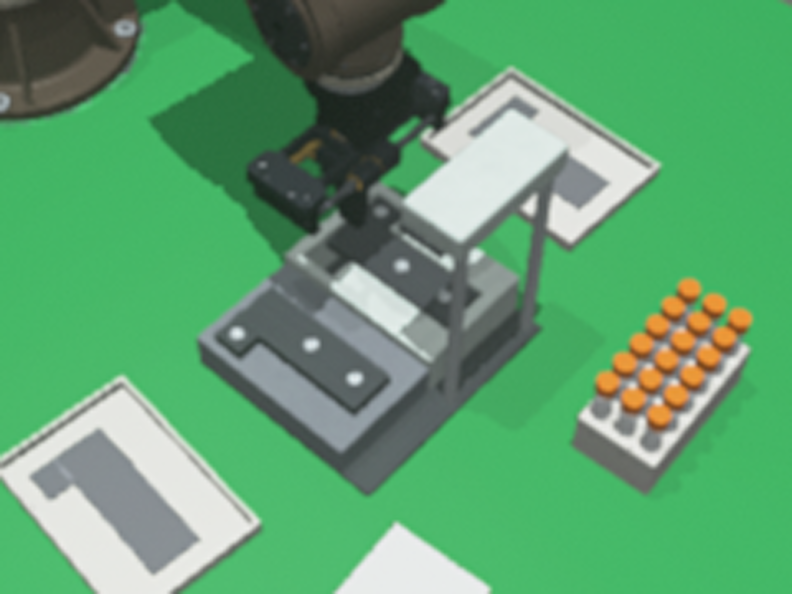

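Run:
```python
from h import *
k=cal
for c in ("top","scene"):
    im,d=viewer.read_camera(c);K=cal(c)
    v,u=np.indices(d.shape);P=np.stack([(u-K["cx"])/K["fx"]*d,(v-K["cy"])/K["fy"]*d,d],-1)@K["T"][:3,:3].T+K["T"][:3,3]
    s=env.state();q=P-s["eef_pos"];R=s["tcp_rot"][2]
    X=np.cos(R)*q[...,0]+np.sin(R)*q[...,1];Y=-np.sin(R)*q[...,0]+np.cos(R)*q[...,1];Z=P[...,2]
    brown=(im.max(-1)<110)
    for z in range(130,520,20):
        m=(d>0)&brown&(abs(Y)<110)&(Z>z)&(Z<=z+20)&(X<300)&(X>-200)
        if m.sum()>5: print(c,"dz",z-s["eef_pos"][2].round(),m.sum(),"X",np.percentile(X[m],[1,50,99]).round(),"Y",np.percentile(Y[m],[1,99]).round())
```

```text
top dz 22.0 81 X [-35.  -5.  31.] Y [-91. -66.]
top dz 42.0 127 X [-35.  -0. 107.] Y [-91.  87.]
top dz 62.0 43 X [106. 106. 124.] Y [-64.  63.]
top dz 82.0 27 X [106. 107. 129.] Y [-65.  48.]
top dz 182.0 18 X [-48.  31.  51.] Y [-70.  42.]
top dz 202.0 180 X [-50.  35.  50.] Y [-70.  54.]
top dz 222.0 668 X [-28.  10.  40.] Y [-67.  51.]
top dz 242.0 89 X [-61.  13.  30.] Y [-63.  56.]
top dz 262.0 85 X [-86.  -0.  16.] Y [-62.  58.]
top dz 282.0 193 X [-78. -16.   0.] Y [-59.  59.]
top dz 302.0 326 X [-86. -38. -13.] Y [-58.  66.]
top dz 322.0 226 X [-56. -29. -18.] Y [-39.  43.]
top dz 342.0 126 X [-70. -40. -32.] Y [-45.  48.]
top dz 362.0 170 X [-81. -49. -41.] Y [-48.  54.]
scene dz -18.0 45 X [-15. 162. 167.] Y [-80.  69.]
scene dz 2.0 287 X [-28.  31. 167.] Y [-81.  80.]
scene dz 22.0 474 X [-29.  23. 165.] Y [-88.  86.]
scene dz 42.0 488 X [-28.  21. 165.] Y [-88.  85.]
scene dz 62.0 224 X [-17. 129. 171.] Y [-62.  56.]
scene dz 82.0 85 X [-7. 34. 39.] Y [-29.  50.]
scene dz 102.0 173 X [-12.  25.  40.] Y [-36.  36.]
scene dz 122.0 94 X [10. 34. 43.] Y [-38.  20.]
scene dz 142.0 173 X [-15.  32.  43.] Y [-64.  32.]
scene dz 162.0 161 X [-42.  25.  52.] Y [-67.  51.]
scene dz 182.0 363 X [-55.  40.  56.] Y [-68.  52.]
scene dz 202.0 604 X [-67.  36.  54.] Y [-67.  54.]
scene dz 222.0 1024 X [-73.  12.  42.] Y [-64.  54.]
scene dz 242.0 429 X [-90.  -6.  31.] Y [-62.  56.]
scene dz 262.0 343 X [-96. -15.  16.] Y [-60.  57.]
scene dz 282.0 452 X [-93. -18.   4.] Y [-58.  59.]
scene dz 302.0 586 X [-91. -28. -11.] Y [-56.  62.]
scene dz 322.0 486 X [-105.  -33.  -15.] Y [-45.  43.]
scene dz 342.0 476 X [-117.  -44.  -29.] Y [-47.  43.]
scene dz 362.0 521 X [-124.  -51.  -37.] Y [-47.  49.]
```

```bash
python3 -m inch '{"hand":[0,0,0,0,0],"delta_pos":[[0.1,-0.3,1],[0,0,0.8],[0,0,0.3],[0,0,0.3],[0,0,0.3]],"turn":[0,0,0,0,0]}'; python3 -m inch '{"hand":[0,0,0],"delta_pos":[[0,0,0.2],[0,0,0.2],[0,0,0]],"turn":[0,0,0]}'
```

```text
t: 4.7
eef_pos: [465.0, 51.7, 119.9]
tcp_rot: [-3.141, 0.001, 0.089]
ft_force: [-1.5, 1.5, 5.4]
opening: 0.001
t: 5.0
eef_pos: [465.3, 51.7, 115.9]
tcp_rot: [-3.142, 0.0, 0.089]
ft_force: [-0.6, 0.5, 3.1]
opening: 0.006
```

```bash
python3 -m inch '{"hand":[0,0,0],"delta_pos":[[0,0,0.2],[0,0,0.15],[0,0,0]],"turn":[0,0,0]}';  python3 -m inch '{"hand":[0,0],"delta_pos":[[0,0,0.1],[0,0,0]],"turn":[0,0]}'
```

```text
t: 5.3
eef_pos: [465.4, 51.6, 113.8]
tcp_rot: [3.141, -0.001, 0.089]
ft_force: [-5.5, 0.1, 26.1]
opening: 0.008
t: 5.5
eef_pos: [465.5, 51.6, 113.5]
tcp_rot: [3.141, -0.002, 0.089]
ft_force: [-8.2, 0.3, 37.3]
opening: 0.004
```

```bash
python3 -m inch '{"hand":[0,0,0.4,0.75,0.75,0.75],"delta_pos":[[0,0,-0.4],[0,0,-1.5],[0,0,-2.5],[-1,0,-2],[0,0,0],[0,0,0]],"turn":[0,0,0,0,0,0]}'
python3 - <<'E'
from h import *
for c in ("top","scene"):
    im,d=viewer.read_camera(c); cv2.imwrite(f"pics/{c}2.png",im)
    z=im[140:250,140:365] if c=="top" else im[110:260,200:390]
    cv2.imwrite(f"pics/{c}2z.png",cv2.resize(z,None,fx=3.5,fy=3.5,interpolation=cv2.INTER_CUBIC))
    K=cal(c)
    v,u=np.indices(d.shape);P=np.stack([(u-K["cx"])/K["fx"]*d,(v-K["cy"])/K["fy"]*d,d],-1)@K["T"][:3,:3].T+K["T"][:3,3]
    q=P-[525.7,1.1,0];C,S=np.cos(.0895),np.sin(.0895);X=C*q[...,0]+S*q[...,1];Y=-S*q[...,0]+C*q[...,1]
    for x in range(-70,75,10):
        m=(d>0)&(abs(Y-55)<15)&(abs(X-x)<5)&(P[...,2]<140)
        m2=(d>0)&(abs(abs(Y-55)-45)<10)&(abs(X-x)<5)&(P[...,2]<140)
        print(c,x,m.sum(),np.median(P[...,2][m]).round(1) if m.any() else 0, "exp",round(44+(x+15)*.4466+6.6,1), np.median(P[...,2][m2]).round(1) if m2.any() else 0)
E
```

```text
t: 6.1
eef_pos: [455.5, 50.7, 175.5]
tcp_rot: [3.141, -0.001, 0.089]
ft_force: [-1.2, -0.8, -0.1]
opening: 0.287
top -70 0 0 exp 26.0 0
top -60 0 0 exp 30.5 0
top -50 0 0 exp 35.0 0
top -40 0 0 exp 39.4 0
top -30 0 0 exp 43.9 0
top -20 0 0 exp 48.4 0
top -10 0 0 exp 52.8 49.0
top 0 16 57.7 exp 57.3 49.0
top 10 32 61.5 exp 61.8 50.1
top 20 27 65.5 exp 66.2 48.2
top 30 29 70.5 exp 70.7 50.5
top 40 29 75.0 exp 75.2 47.6
top 50 36 79.2 exp 79.6 49.9
top 60 14 80.8 exp 84.1 50.1
top 70 12 25.0 exp 88.6 50.1
scene -70 64 36.9 exp 26.0 41.3
scene -60 21 27.8 exp 30.5 41.8
scene -50 16 33.9 exp 35.0 39.6
scene -40 23 37.7 exp 39.4 46.8
scene -30 19 42.2 exp 43.9 49.9
scene -20 18 46.8 exp 48.4 49.7
scene -10 23 51.6 exp 52.8 49.1
scene 0 25 56.4 exp 57.3 50.4
scene 10 31 59.7 exp 61.8 50.7
scene 20 29 64.3 exp 66.2 49.7
scene 30 36 68.8 exp 70.7 49.1
scene 40 30 73.3 exp 75.2 50.3
scene 50 32 78.4 exp 79.6 49.9
scene 60 18 81.8 exp 84.1 50.8
scene 70 4 74.9 exp 88.6 49.4
```

View pics/scene2z.png

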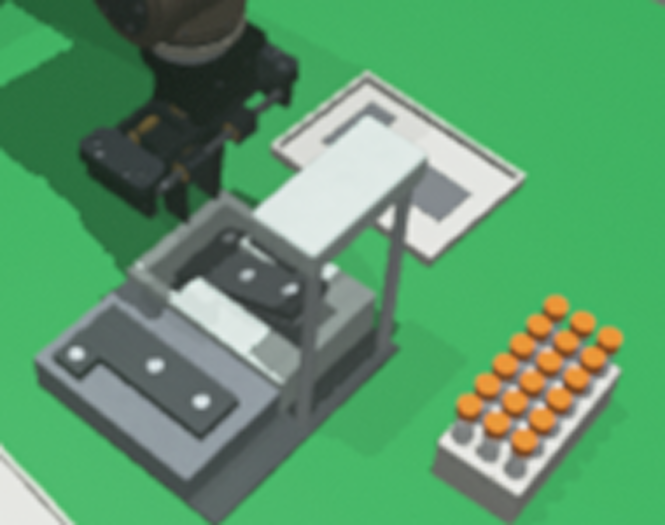

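```bash
python3 -m inch '{"hand":[0.75,0.75,0.75,0.75,0.75,0.75],"delta_pos":[[1,0,0],[2.5,0.1,0],[2.5,0,0],[1.3,0,0],[0,0,0],[0,0,0]],"turn":[0,0,0,0,0,0]}'
```

```text
t: 6.8
eef_pos: [527.9, 56.2, 174.9]
tcp_rot: [-3.142, 0.002, 0.089]
ft_force: [-0.8, -0.2, -0.3]
opening: 0.748
```

```bash
python3 -m inch '{"hand":[0.75,0.75,0.75,0.75,0.75],"delta_pos":[[0,0,1.5],[0,0,1.5],[0,0,1],[0,0,0.4],[0,0,0]],"turn":[0,0,0,0,0]}'
python3 - <<'E'
from h import *
for c in ("top","scene"):
    im,d=viewer.read_camera(c); cv2.imwrite(f"pics/{c}3.png",im)
    z=im[140:250,140:365] if c=="top" else im[110:260,200:390]
    cv2.imwrite(f"pics/{c}3z.png",cv2.resize(z,None,fx=3.5,fy=3.5,interpolation=cv2.INTER_CUBIC))
E
```

```text
t: 7.3
eef_pos: [527.9, 56.2, 131.4]
tcp_rot: [-3.142, 0.001, 0.089]
ft_force: [-0.2, 0.6, -1.0]
opening: 0.75
```

View pics/scene3z.png

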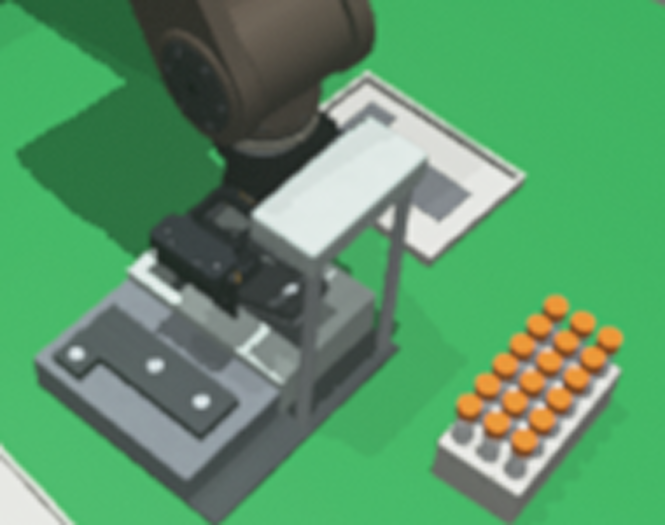

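View pics/top3z.png

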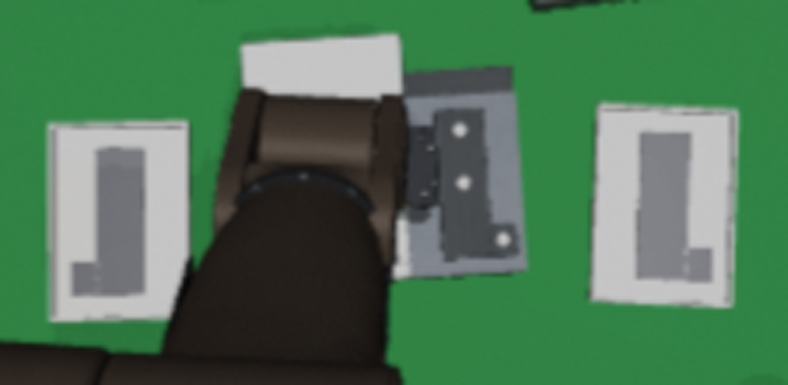

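```bash
python3 -m inch '{"hand":[0.75,0.75,0.6,0.4,0.2,0,0,0,0,0],"delta_pos":[[0.2,0,0.15],[0,0,0],[0,0,0],[0,0,0],[0,0,0],[0,0,0],[0,0,0],[0,0,0],[0,0,0],[0,0,0]],"turn":[0,0,0,0,0,0,0,0,0,0]}'
```

```text
t: 8.4
eef_pos: [530.2, 56.4, 130.2]
tcp_rot: [3.142, 0.0, 0.089]
ft_force: [-1.1, 0.3, 1.2]
opening: 0.481
```

```bash
python3 -m inch '{"hand":[0,0,0,0,0,0],"delta_pos":[[0,0,-0.5],[0,0,-0.8],[0,0,-1],[-0.1,0,-1.2],[-0.2,0,-1],[0,0,0]],"turn":[0,0,0,0,0,0]}'
python3 - <<'E'
from h import *
for c in ("top","scene"):
    im,d=viewer.read_camera(c); cv2.imwrite(f"pics/{c}4.png",im)
    z=im[140:250,140:365] if c=="top" else im[110:260,200:390]
    cv2.imwrite(f"pics/{c}4z.png",cv2.resize(z,None,fx=3.5,fy=3.5,interpolation=cv2.INTER_CUBIC))
E
```

```text
t: 9.0
eef_pos: [527.4, 56.1, 177.0]
tcp_rot: [3.141, -0.003, 0.089]
ft_force: [-0.8, -0.2, -2.4]
opening: 0.482
```

View pics/scene4z.png

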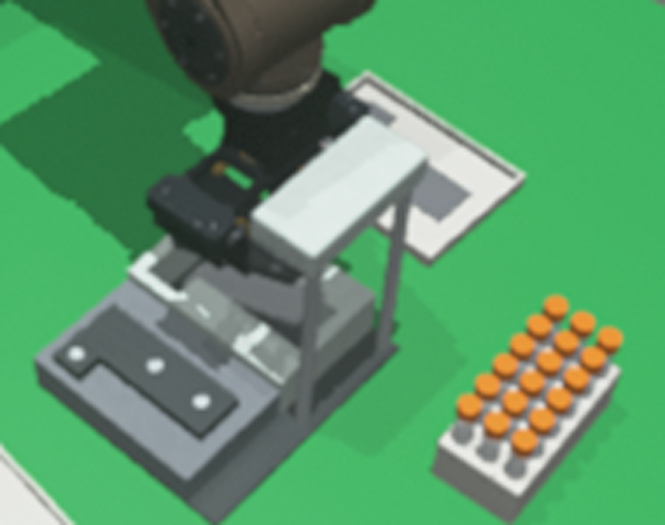

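```bash
python3 -m inch '{"hand":[0,0,0,0,0,0,0,0,0,0,0,0],"delta_pos":[[-1.5,0,-1.2],[-3,0,-1.5],[-1.5,-1,-0.5],[0.4,-2.5,0],[0.5,-3.5,0],[0.5,-3.5,0],[0.5,-3.5,0],[0.5,-3.2,0],[0.4,-2.5,0],[0.3,-2,0],[0,0,0],[0,0,0]],"turn":[0,0,0,0,0,0,0,0,0,0,0.052,0]}'
python3 - <<'E'
from h import *
for c in ("top","scene"):
    im,d=viewer.read_camera(c); cv2.imwrite(f"pics/{c}5.png",im);np.save(f"pics/{c}5.npy",d)
    z=im[130:250,120:345] if c=="top" else im[80:230,220:410]
    cv2.imwrite(f"pics/{c}5z.png",cv2.resize(z,None,fx=3.5,fy=3.5,interpolation=cv2.INTER_CUBIC))
E
```

```text
t: 10.3
eef_pos: [478.6, 270.6, 206.5]
tcp_rot: [3.141, 0.001, 0.037]
ft_force: [0.2, -0.2, -1.6]
opening: 0.479
```

View pics/scene5z.png

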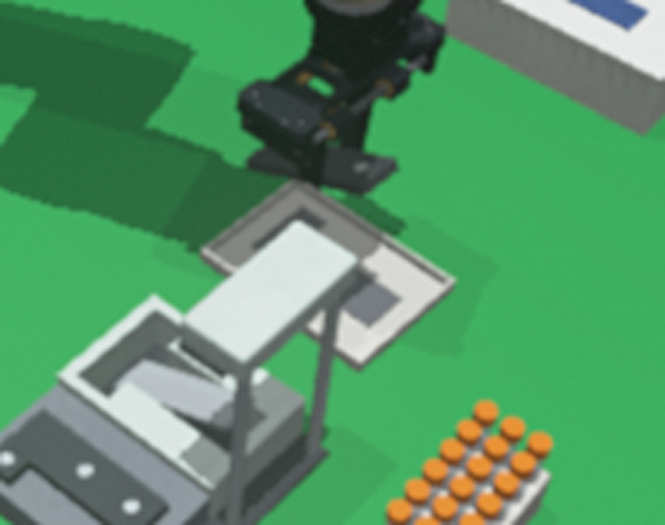

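View pics/top5z.png

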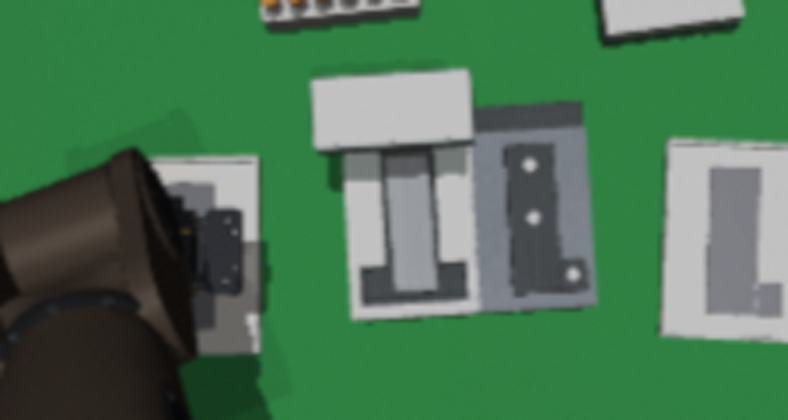

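```bash
cat > hp.py <<'E'
from h import *
import sys
n=sys.argv[1]; e=np.array([float(v) for v in sys.argv[2].split(",")]);yaw=float(sys.argv[3])
c="scene";im=cv2.imread(f"pics/{c}{n}.png");d=np.load(f"pics/{c}{n}.npy");K=cal(c)
v,u=np.indices(d.shape);P=np.stack([(u-K["cx"])/K["fx"]*d,(v-K["cy"])/K["fy"]*d,d],-1)@K["T"][:3,:3].T+K["T"][:3,3]
q=P-e-[2.2,.5,0];C,S=np.cos(yaw),np.sin(yaw);X=C*q[...,0]+S*q[...,1];Y=-S*q[...,0]+C*q[...,1];Z=q[...,2]
m=(d>0)&(im.max(-1)<110)&(abs(Y)<50)&(Z<-20)&(Z>-130)&(X>-120)&(X<110)&(im[...,1]<im[...,2]*1.4)&(P[...,2]>12)
for x in range(-100,100,8):
    k=m&(abs(X-x)<4)
    if k.sum(): print(x,k.sum(),"Z",np.percentile(Z[k],[5,50,95]).round(1),"Y",np.percentile(Y[k],[5,95]).round())
E
python3 hp.py 5 478.6,270.6,206.5 0.037
```

```text
-76 2 Z [-106.6 -104.2 -101.8] Y [-19.   2.]
-68 13 Z [-106.1  -98.5  -95.8] Y [-23.  -4.]
-60 14 Z [-104.7  -96.2  -93.6] Y [-21.  -4.]
-52 14 Z [-101.8  -92.8  -89.4] Y [-22.  -5.]
-44 12 Z [-99.4 -89.6 -86.6] Y [-21.  -9.]
-36 8 Z [-89.9 -86.5 -83.7] Y [-23. -11.]
-28 12 Z [-89.2 -83.5 -79.7] Y [-23. -15.]
-20 6 Z [-87.4 -81.  -73.5] Y [-25. -19.]
-12 15 Z [-84.  -73.5 -23.6] Y [-24.  26.]
-4 25 Z [-72.9 -67.7 -30.3] Y [-29.  27.]
4 59 Z [-71.7 -60.3 -31.6] Y [-31.  26.]
12 56 Z [-65.8 -60.6 -24.2] Y [-32.  24.]
20 19 Z [-65.6 -60.2 -57.9] Y [-22.  15.]
28 26 Z [-62.4 -56.2 -53.6] Y [-22.  14.]
36 22 Z [-56.2 -52.2 -50.8] Y [-22.  14.]
44 34 Z [-58.2 -48.9 -46.1] Y [-23.  16.]
52 27 Z [-53.3 -49.7 -45.7] Y [-22.  16.]
```

```bash
python3 -m inch '{"hand":[0,0,0,0,0,0,0],"delta_pos":[[0.6,0,1],[1,0.1,2],[0.7,0,2],[0,0,1.5],[0,0,1],[0,0,0.5],[0,0,0]],"turn":[0,0,0,0,0,0,0]}'
```

```text
t: 11.1
eef_pos: [502.1, 269.3, 126.6]
tcp_rot: [3.141, 0.001, 0.037]
ft_force: [0.4, -0.5, -2.8]
opening: 0.481
```

```bash
python3 -m inch '{"hand":[0,0,0,0],"delta_pos":[[-0.1,-0.15,0.4],[0,0,0.4],[0,0,0.3],[0,0,0]],"turn":[0,0,0,0]}';python3 -m inch '{"hand":[0,0,0,0],"delta_pos":[[0,0,0.3],[0,0,0.3],[0,0,0.3],[0,0,0]],"turn":[0,0,0,0]}'
```

```text
t: 11.5
eef_pos: [501.5, 271.2, 116.5]
tcp_rot: [-3.141, -0.001, 0.037]
ft_force: [1.9, -0.1, 1.9]
opening: 0.483
t: 11.9
eef_pos: [500.9, 270.9, 106.8]
tcp_rot: [3.141, 0.001, 0.037]
ft_force: [2.8, 0.6, 2.2]
opening: 0.477
```

Run:
```python
from h import *
for c in ("top","scene"):
    im,d=viewer.read_camera(c); cv2.imwrite(f"pics/{c}6.png",im);np.save(f"pics/{c}6.npy",d)
    z=im[130:250,120:345] if c=="top" else im[80:230,220:410]
    cv2.imwrite(f"pics/{c}6z.png",cv2.resize(z,None,fx=3.5,fy=3.5,interpolation=cv2.INTER_CUBIC))
```

```text
(no output)
```

View pics/scene6z.png

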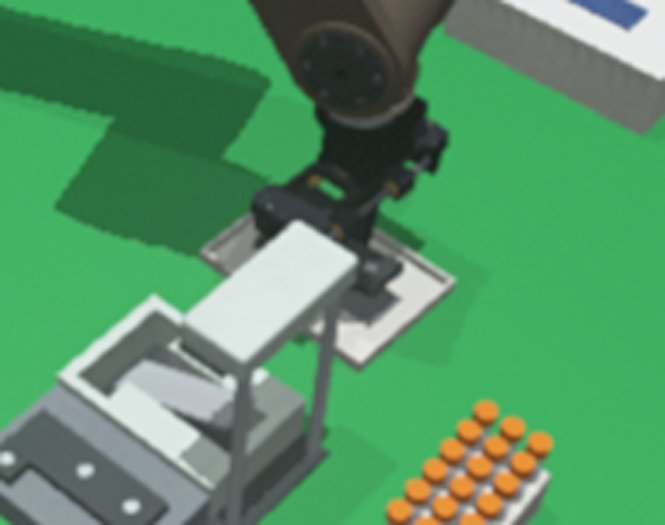

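```bash
python3 -m inch '{"hand":[0,0,0,0,0],"delta_pos":[[0,0,0.3],[0,0,0.3],[0,0,0.3],[0,0,0.3],[0,0,0]],"turn":[0,0,0,0,0]}';python3 -m inch '{"hand":[0,0,0,0,0],"delta_pos":[[0,0,0.2],[0,0,0.2],[0,0,0.2],[0,0,0.2],[0,0,0]],"turn":[0,0,0,0,0]}'
```

```text
t: 12.5
eef_pos: [500.8, 270.9, 94.6]
tcp_rot: [3.141, 0.001, 0.037]
ft_force: [1.1, 0.9, 0.8]
opening: 0.479
t: 13.0
eef_pos: [500.9, 270.9, 86.9]
tcp_rot: [3.141, 0.0, 0.037]
ft_force: [1.6, 0.6, 1.3]
opening: 0.482
```

```bash
python3 -m inch '{"hand":[0,0,0],"delta_pos":[[0,0,0.1],[0,0,0.1],[0,0,0]],"turn":[0,0,0]}'
python3 - <<'E'
from h import *
for c in ("top","scene"):
    im,d=viewer.read_camera(c); cv2.imwrite(f"pics/{c}7.png",im);np.save(f"pics/{c}7.npy",d)
    z=im[130:250,120:345] if c=="top" else im[100:200,260:370]
    cv2.imwrite(f"pics/{c}7z.png",cv2.resize(z,None,fx=3.5 if c=="top" else 6,fy=3.5 if c=="top" else 6,interpolation=cv2.INTER_CUBIC))
E
sed -i 's/&(P\[...,2\]>12)/\&(P[...,2]>6)/' hp.py; python3 hp.py 7 500.9,270.9,85 0.037
```

```text
t: 13.3
eef_pos: [501.0, 271.0, 85.1]
tcp_rot: [3.141, 0.0, 0.037]
ft_force: [1.7, 0.4, 0.8]
opening: 0.482
-100 4 Z [-77.5 -75.  -73.3] Y [-35.  -5.]
-76 1 Z [-72.4 -72.4 -72.4] Y [-26. -26.]
-12 2 Z [-32.  -30.5 -29.1] Y [24. 28.]
-4 5 Z [-32.6 -25.2 -22.3] Y [26. 30.]
4 13 Z [-67.1 -50.8 -34.5] Y [24. 27.]
12 26 Z [-69.9 -47.3 -26.2] Y [19. 32.]
20 18 Z [-70.7 -67.7 -64.4] Y [-11.  22.]
28 29 Z [-72.3 -68.8 -64.2] Y [-20.  21.]
36 23 Z [-72.8 -68.6 -65.2] Y [-21.  17.]
44 27 Z [-75.4 -68.5 -64.1] Y [-22.  16.]
52 35 Z [-75. -68. -65.] Y [-21.  16.]
60 13 Z [-77.9 -73.1 -64.1] Y [-16.  16.]
84 1 Z [-76.9 -76.9 -76.9] Y [-29. -29.]
```

View pics/scene7z.png

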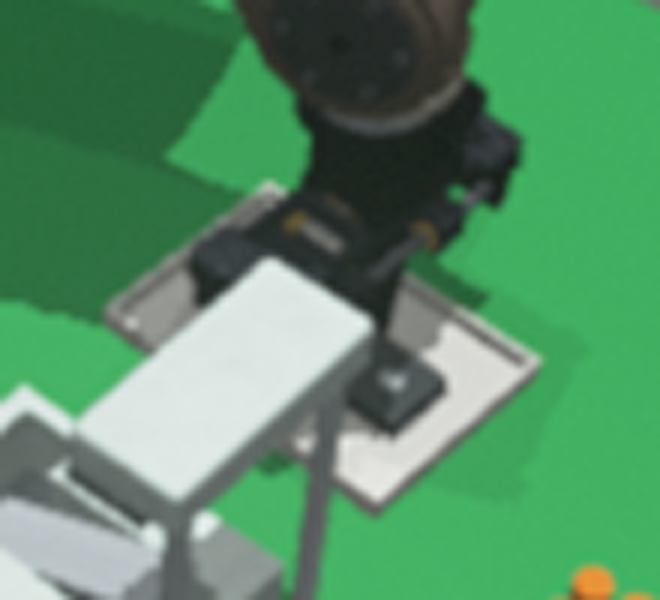

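```bash
python3 -m inch '{"hand":[0,0],"delta_pos":[[0,0,0.08],[0,0,0]],"turn":[0,0]}'
```

```text
t: 13.6
eef_pos: [501.1, 271.0, 84.4]
tcp_rot: [3.142, -0.0, 0.037]
ft_force: [2.1, -0.1, 1.3]
opening: 0.48
```

```bash
python3 -m inch '{"hand":[0,0],"delta_pos":[[0,0,0.08],[0,0,0]],"turn":[0,0]}'
```

```text
t: 13.8
eef_pos: [501.1, 271.0, 84.3]
tcp_rot: [-3.142, -0.0, 0.037]
ft_force: [0.4, -0.9, 12.1]
opening: 0.483
```

```bash
python3 -m inch '{"hand":[0,0.52,0.56,0.6,0.65,0.65,0.65],"delta_pos":[[0,0,-0.07],[0,0,0],[0,0,0],[0,0,0],[0,0,0],[0,0,0],[0,0,0]],"turn":[0,0,0,0,0,0,0]}'
```

```text
t: 14.5
eef_pos: [501.0, 270.9, 84.2]
tcp_rot: [3.141, 0.0, 0.037]
ft_force: [0.1, 0.0, 0.4]
opening: 0.65
```

Released; rise straight up, then away to the -x side to look.

```bash
python3 -m inch '{"hand":[0.65,0.65,0.65,0.65,0.65,0.65,0.65,0.65,0.65,0.65,0.65,0.65,0.65,0.65,0.65],"delta_pos":[[0,0,-0.5],[0,0,-1.5],[0,0,-3],[0,0,-4],[0,0,-4],[0,0,-4],[0,-1,-2],[0,-3,0],[0,-4,0],[0,-4,0],[0,-4,0],[0,-4,0],[0,-3,0],[0,-1,0],[0,0,0]],"turn":[0,0,0,0,0,0,0,0,0,0,0,0,0,0,0]}'
cat > chk.py <<'E'
from fit import *
import sys
n=sys.argv[1]
for c in ("top","scene"):
    im,d=viewer.read_camera(c); cv2.imwrite(f"pics/{c}{n}.png",im);np.save(f"pics/{c}{n}.npy",d)
    p=[488.2,270,.037] if c=="top" else [490.7,270.5,.037]
    for W in (2.5,4): print(c,[np.round(v,3) for v in fit(c,im,ell(16),p,W)])
    x0,x1,y0,y1,k=(145,300,145,235,5) if c=="top" else (250,365,110,210,6)
    z=cv2.resize(im[y0:y1,x0:x1],None,fx=k,fy=k,interpolation=cv2.INTER_CUBIC)
    for S,cl in ((ell(16),(0,0,255)),(rect(95,67,14),(255,0,0))):
        for s in S:
            w=[(proj(c,q)-[x0,y0]+.5)*k-.5 for q in world(p,s)]
            cv2.line(z,tuple(int(v) for v in w[0].round()),tuple(int(v) for v in w[1].round()),cl,1)
    cv2.imwrite(f"pics/{c}{n}z.png",z)
E
python3 chk.py 8
```

```text
t: 16.0
eef_pos: [491.7, 511.5, 274.0]
tcp_rot: [3.141, 0.0, 0.038]
ft_force: [0.5, -0.2, -0.4]
opening: 0.649
top [array([4.87452e+02, 2.68751e+02, 3.00000e-02]), np.float64(0.209), np.int64(90)]
top [array([4.87461e+02, 2.68772e+02, 3.10000e-02]), np.float64(0.212), np.int64(90)]
scene [array([4.96152e+02, 2.68208e+02, 3.70000e-02]), np.float64(0.347), np.int64(78)]
scene [array([4.97989e+02, 2.55831e+02, 2.31000e-01]), np.float64(0.709), np.int64(70)]
```

View pics/top8z.png

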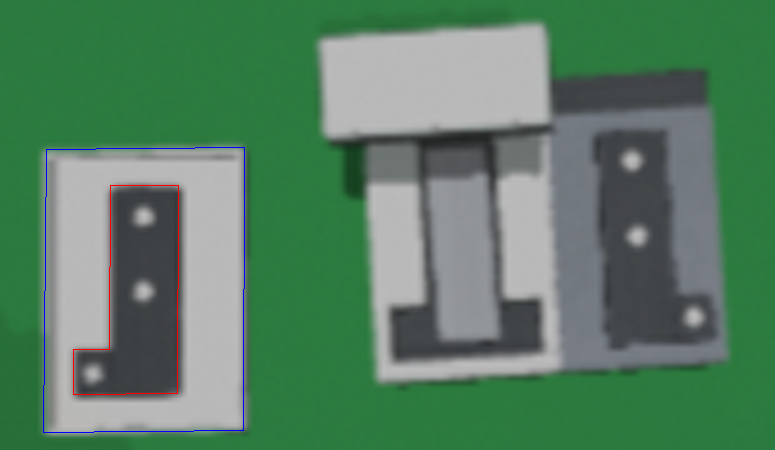

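View pics/scene8z.png

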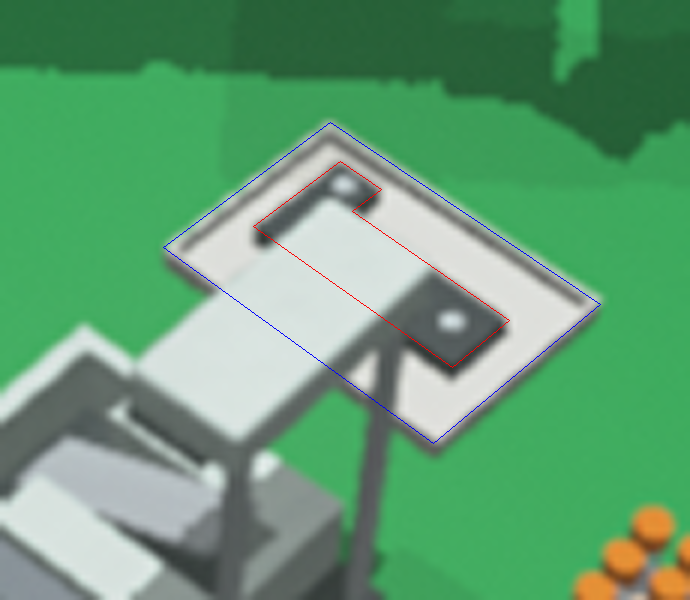

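Run:
```python
from fit import *
im=cv2.imread("pics/top8.png");print("twin",fit("top",im,ell(50,-1),[529.3,-58.4,.078],2.5)[0])
d=np.load("pics/top8.npy");K=cal("top");v,u=np.indices(d.shape);P=np.stack([(u-K["cx"])/K["fx"]*d,(v-K["cy"])/K["fy"]*d,d],-1)@K["T"][:3,:3].T+K["T"][:3,3]
for x in (-60,-30,0,30,60):
    m=(abs(P[...,0]-488-x)<8)&(abs(P[...,1]-270-.037*x)<15);print(x,np.median(P[...,2][m]).round(1))
print(ticket.job_done())
```

```text
twin [ 5.29269383e+02 -5.83989006e+01  7.85870456e-02]
-60 15.6
-30 15.4
0 16.0
30 15.8
60 15.0
the job is handed in; nothing more can be done
None
```

The left-hand plate is lying flat, same face up, on its outline in the left tray with the toe on the toe. I handed the job in at about 16 s of the 48 s allowed.

**What I did:** I pressed the wide end down until the recess floor reached its stop; the force there was about 37 N. The narrow half stayed raised. I gripped the plate by its sides on that raised half, lifted it out and lowered it in the tray. The wide end touched first, the plate turned flat between the pads, and I pressed lightly before opening the fingers.

**Last checks:**
- **Position:** The top camera puts the plate within about 1.5 mm and 0.4° of the outline.
- **Flatness:** Its upper face reads 15 to 16 mm above the bench along its whole length, against 16 mm expected.
- **Surroundings:** The twin on the rest has not moved. The robot touches nothing. I kept clear of the tube rack, carton and bottle but did not measure them again.

**Not as expected:**
- **Vertical tool:** The moves allow no tilting, so I could not lean the tool as you suggested. I gripped about 9 mm past the recess centre, just in front of the lamp bar, rather than at the very tip of the raised end.
- **Scene camera disagreed:** Its fit of the placed plate was unreliable because the lamp bar hides part of it. I relied on the top camera and on the outline drawn over the scene picture, which matched by eye.

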